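# Let the instrument trolley run down the gravity rail and catch it gently

## Robot

A 6-joint arm with a two-finger parallel gripper is mounted at the origin on the work surface. World frame = base frame: x ahead of the robot, y to its left, z up, the work surface at z = 0. Lengths are in m, angles in rad, forces in N, time in s.
With the tool pointing down it reaches from about 0.4 to 0.925 m from the base axis. Payload 12.5 kg.
Tool frame: the origin (TCP) lies on the centre line of the jaws, within the pads' length; the fingertips stand 11 mm ahead of it and the grasp point (between the pads) lies 8 mm behind it; z points along the fingers, y is the line along which they close (so a half turn about z gives the same grasp; the last joint's range is limited). The gripper opens to 95 mm and grips with 3 to 60 N. Pads are 20 mm wide; open, the fingers measure 119 mm over their backs; the gripper's body (75 mm by 180 mm) begins 59 mm behind the grasp point.
Start: joints at [-1.227, 0.491, 1.559, -0, 1.092, -0.106], TCP at [0.272, -0.563, 0.187] pointing down, gripper open.
Joint ranges: [-3.1, 3.1], [-0.84, 2.19], [0.05, 2.79], [-1.13, 4.28], [0.06, 2.93], [-2.69, 2.69]. Speed limits (rad/s): [2.22, 2.22, 2.79, 3.14, 3.14, 3.14].

## Interface

Orientations are given as a unit quaternion [w, x, y, z].
In Python, from rig import state, vision, workorder gives the robot as it stands.
- The arm moves only by the tool play_rows, never from a script. Its argument "plan" is a list of rows, each an object of numbers: "x", "y", "z": the shift along the world's x, y, z in mm; "twist": the turn about the world's z in degrees. A call has 1 to 8 rows; each row is the pose to reach, as a shift and turn from the pose commanded when the call began; what a row does not reach only later rows make up. A row lasts 1/12 s, in which the tool goes at most 41.7 mm and 7.16 degrees, less where a joint would pass 70% of its speed; a pose out of reach is approached as far as the arm can. A call with a gripper value outside its range is refused whole. "gripper" is the opening, from 0 (shut) to 1 (fully open), set as the call begins (left out, the last holds). The fingers move at their own pace and stop on an object; "grip_force" is the grip in N (left out, the last holds). Time passes only in rows, so rows that repeat a pose let the fingers close. It gives the time, the measured TCP pose, the force, the opening and the grip force at its end, in the units of the state.
- state(): the state, without advancing time (a new reading comes with each control period).
- vision.camera(name): name is "scene" or "top"; returns the picture (420x560x3 uint8, red, green, blue); there is no depth.
- vision.get_calibration(name): a dict with "vertical_fov" (degrees; the focal length in pixels is half the picture's height over the tangent of half this angle, whatever the lens; pixels are square), "cx", "cy" (the principal point, pixels), "T" (4x4, takes a point from camera to world coordinates). Camera axes: x right, y down, z forward; pixel columns grow to the right and rows downward; lengths in m; the calibration is good to about 2 mm. A picture is of the moment at which its call begins. get_calibration takes no time and is no camera call.
- workorder.sign_off(): hands the job in; it is judged then, once.
The state is a dict: "clock": time; "q": joint angles; "qd": joint speeds; "tau": joint torques, N m; "tool_pos": TCP position; "tool_rot": TCP orientation; "ft_force": force on the tool from outside, world axes, zero at the start; "moment": the same for the moment, N m; "width": finger opening in m; "gripper_force": force on a finger pad.
Only numpy, scipy, OpenCV 4.12 (cv2) and the standard library are available. Lean on these libraries where they do the work, as an engineer would, in place of code of your own. Each camera call takes 0.05 s, during which the arm holds its last target. There are 200 camera calls.

## Task

Release the loaded trolley by pulling the red stop bolt out towards the robot, and let it roll by itself, untouched, until its blue handle bar has passed the yellow line. Then catch it so gently that the tall brown bottle riding on it stays standing, bring it to rest with the handle bar over the green band before it can run into the end stop, and keep it there for a few seconds. The trolley would roll on if let go, so the program finishes while still holding it over the green band; do not touch the bottle, and leave the dish, the cassette and the jar beside the rail where they stand.

Things in the scene. Friction and masses are not known exactly. Their poses are not given: they have to be found in the camera images.
- ramp: Gravity rail fixed to the counter, 740 x 140 mm. Origin: on the counter under its centre line. y points level and uphill, z up, x across the rail, away from the bolt handle and the robot. The rails fall 55 mm per metre towards -y; rail tops at z = 55 mm + 0.055 y, side plates 6 mm higher. Yellow line at y = 40 mm; green band 40 mm wide about y = -180 mm; black end stop at the low end.
- bolt (a joint): Stop bolt, slides across the rail to ramp -x (towards the robot): 0 is closed, blocking the trolley; the trolley is free from about 0.023 m; 0.05 m is fully out. It slides with 1.5 N of friction and stays where it is left.
- bolt_handle (a point): Centre of the top end of the bolt's upright red round handle, 18 mm thick. Closed, it stands at ramp x = -110 mm, y = 183.5 mm, top 195 mm above the counter; it goes straight down for 130 mm, free on all sides.
- trolley (a joint): Travel down the slope in m: 0 at the bolt, 0.16 bar over the yellow line, 0.38 over the middle of the green band (band 0.36 to 0.40), 0.48 at the end stop. Trolley 1.0 kg (varies by a quarter) + bottle 0.15 kg; rolling resistance 0.1 N, viscous drag 2.2 N per m/s: once free it speeds up with a time constant of about 0.5 s to about 0.24 m/s (0.19 to 0.30).
- bar (a point): Middle of the trolley's blue handle bar: round, 16 mm thick, 90 mm long along ramp x, on two 10 mm uprights at x = +-36 mm, at the trolley's low front end. At travel s: ramp x 0, y 200 mm - s, z 229 mm - 0.055 s. White deck 92 mm wide from 5 mm ahead of the bar to 175 mm uphill of it, its top 143 mm below the bar's middle; a low bumper reaches 10 mm ahead.
- green_mark (a point): Middle of the green band, on the rail bed between the rails (ramp x = 0, y = -180 mm). The handle bar is over the band when its ramp y is -200 to -160 mm.
- bottle: Tall slim closed brown bottle with white label and cap, standing loose on the trolley about 120 mm uphill of the bar; 32 mm in diameter, 168 mm tall, 0.15 kg. Origin: centre of its underside, z up along it. Its top is about 254 mm above the counter at the start. It starts to rock above about 1.8 m/s2 and a hard stop topples it.
- dish: Bystander: round steel bowl, 100 mm in diameter, 35 mm tall, on the counter on the robot's side of the rail. Origin: centre of its underside.
- cassette: Bystander: closed aluminium instrument cassette, 90 x 130 x 35 mm, on the robot's side of the rail. Origin: centre of its underside.
- jar: Bystander: clear jar with lid, 60 mm in diameter, 80 mm tall, on the robot's side of the rail. Origin: centre of its underside.
Things that resemble listed ones, but are neither listed nor needed, are in the scene too. Of the things that look like the bottle, the larger one is meant.

How it is judged:
On the way, in this order (a step that is already met when the one before it is completed fails the run):
1. the stop bolt is pulled out and the trolley is free (value of joint bolt above 0.02 m), for 0.1 s.
2. the trolley rolls by itself, untouched, past the yellow line (value of joint trolley between 0.16 and 0.22 m and velocity of joint trolley above 0.12 m/s and contact force between each of the arm, the fingers and trolley below 0.05 N), for 0.03 s.
3. the trolley is held at rest with its handle bar over the green band for 2 s (value of joint trolley between 0.358 and 0.402 m and velocity of joint trolley between -0.03 and 0.03 m/s), for 2 s.
At the end, for the whole second after the job is handed in: The robot holds the trolley at rest (under 20 mm/s) with the handle bar over the green band (joint 0.358 to 0.402), in contact with it, the bolt out, the bottle upright (within 0.1 rad) on the trolley (value of joint trolley between 0.358 and 0.402 m and velocity of joint trolley between -0.02 and 0.02 m/s and contact force between any of the fingers, the arm and trolley above 0.1 N and angle between bottle's own z axis and vertical below 0.1 rad and distance between bottle and bar below 0.23 m and value of joint bolt above 0.02 m); the arm keeps its last pose, push and grip.
It fails at once if the bottle is rocked by more than 0.2 rad or toppled (angle between bottle's own z axis and vertical above 0.2 rad).
It fails at once if the robot touches the bottle (contact force between any of the fingers, the arm and bottle above 0.3 N).
It fails at once if the trolley runs into the end stop (value of joint trolley above 0.47 m).
It fails at once if a bystander is disturbed (distance of any of dish, cassette, jar from where it was at the start of the episode above 0.015 m).
It also fails if it takes over 35 s, if anything falls off the work surface, if the arm or the gripper's body presses on something with over 40 N, if the wrist force passes 120 N, or if a joint passes its speed limit or range.

## Working session

There is one attempt and no reset: what is moved stays moved. The work goes in short steps, Python scripts to look and compute and a tool call to move; the robot and the scene stay as the last step left them, time stands still between calls to the robot, and variables do not carry over. Pictures are saved under pics/ and viewed, at most 10 in all, crops included, and the job is handed in when it is done.

Besides the shell and the picture viewer there is one more tool, called after "Request:" by a JSON object that holds its "name" and its "arguments", one argument or row to a line. play_rows: Moves the arm, as the interface text tells. Its arguments: {"type":"object","properties":{"plan":{"type":"array"},"gripper":{"type":"number"},"grip_force":{"type":"number"}},"required":["plan"]}

```bash
mkdir -p pics; cat > h.py <<'E'
import numpy as np, cv2
from rig import state, vision, workorder
def shot(name,fn):
    im=vision.camera(name); cv2.imwrite('pics/'+fn,im[:,:,::-1]); return im
def proj(c,P):
    T=np.array(c['T']); f=210/np.tan(np.radians(c['vertical_fov'])/2)
    p=np.linalg.inv(T)@np.append(P,1); return np.array([c['cx']+f*p[0]/p[2],c['cy']+f*p[1]/p[2]])
def ray(c,u,v):
    T=np.array(c['T']); f=210/np.tan(np.radians(c['vertical_fov'])/2)
    return T[:3,3],T[:3,:3]@np.array([(u-c['cx'])/f,(v-c['cy'])/f,1])
def onz(c,u,v,z):
    o,d=ray(c,u,v); return o+d*(z-o[2])/d[2]
E
python3 - <<'E'
from h import *
for n in ('scene','top'):
    shot(n,n+'0.png'); print(n,vision.get_calibration(n))
print(state())
E
```

```text
scene {'vertical_fov': 42.51126143911393, 'cx': 277.70718428497213, 'cy': 206.39841428738126, 'T': array([[ 0.45703707,  0.68331569, -0.56938281,  1.28751131],
       [ 0.88941916, -0.35622962,  0.28641581, -0.32316966],
       [-0.00711861, -0.63732262, -0.77056421,  1.10413723],
       [ 0.        ,  0.        ,  0.        ,  1.        ]])}
top {'vertical_fov': 48.047213908548684, 'cx': 271.5637756255048, 'cy': 206.16853651475574, 'T': array([[ 4.38454624e-02, -9.71755548e-01,  2.31880855e-01,
         2.75459433e-01],
       [-9.99037578e-01, -4.29320346e-02,  8.98660536e-03,
         8.36770207e-03],
       [ 1.22233328e-03, -2.32051710e-01, -9.72702683e-01,
         1.53534939e+00],
       [ 0.00000000e+00,  0.00000000e+00,  0.00000000e+00,
         1.00000000e+00]])}
{'clock': 0.1, 'q': array([-1.22658394e+00,  4.91485464e-01,  1.55934542e+00,  6.94335665e-07,
        1.09166089e+00, -1.05637655e-01]), 'qd': array([-0.00116528, -0.00174478, -0.00135115, -0.00041255, -0.00127271,
       -0.00070771]), 'tau': array([ 3.42959909e-03, -6.13624692e+01, -2.58607703e+01,  6.93854294e-02,
        4.70368378e-02, -6.27957138e-05]), 'tool_pos': array([ 0.27169811, -0.56262412,  0.18684361]), 'tool_rot': array([-4.46403914e-04,  9.74810770e-01,  2.23033093e-01, -5.31941607e-05]), 'ft_force': array([0.58297048, 0.64028338, 0.27851448]), 'moment': array([ 0.01985665, -0.00819806, -0.02651185]), 'gripper_force': 0.0, 'width': 0.09507569539415156}
```

View pics/scene0.png

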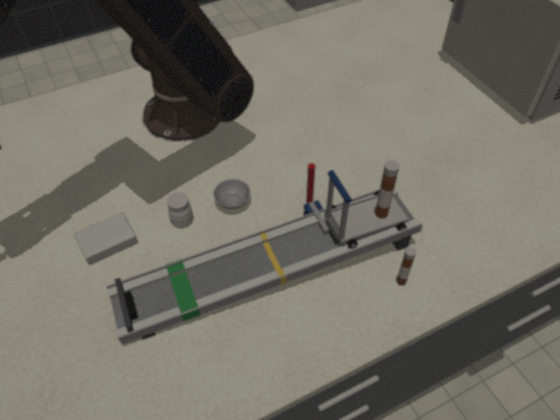

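View pics/top0.png

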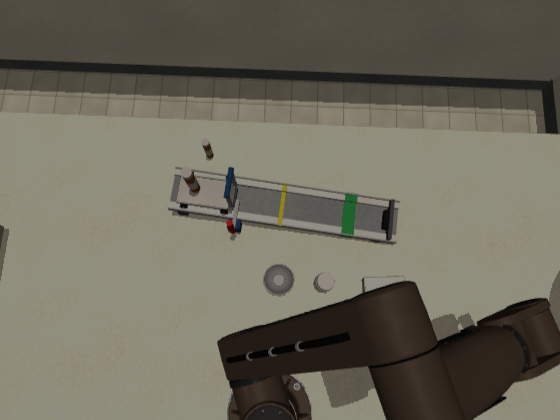

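The scene picture shows the blue bar at about (340,187) and the red handle top at (311,166). There are two brown bottles. The large one at (388,190) stands on the white deck, so it is the one meant. The small one at (407,267) stands on the counter and is a decoy. In the top view the yellow line is at (282,205), the green band at (349,214), the bar at (230,187) and the red handle at (231,226).

```bash
cat > m.py <<'E'
from h import *
C={n:vision.get_calibration(n) for n in('scene','top')}
def blobs(im,name):
    h=cv2.cvtColor(im,cv2.COLOR_RGB2HSV)
    r={'green':((50,90,40),(80,255,255)),'yellow':((20,120,90),(33,255,255)),'blue':((100,120,40),(125,255,255)),'red':((0,170,70),(5,255,255))}
    m=cv2.inRange(h,*map(np.array,r[name]))
    if name=='red': m|=cv2.inRange(h,np.array((174,150,60)),np.array((180,255,255)))
    n,l,s,c=cv2.connectedComponentsWithStats(m)
    i=1+np.argmax(s[1:,4]); ys,xs=np.where(l==i); return c[i],s[i],np.c_[xs,ys]
def tri(a,b):
    A=np.zeros((3,3));B=np.zeros(3);rs=[ray(C['scene'],*a),ray(C['top'],*b)]
    for o,d in rs:
        d=d/np.linalg.norm(d);M=np.eye(3)-np.outer(d,d);A+=M;B+=M@o
    P=np.linalg.solve(A,B); return P
E
python3 - <<'E'
from m import *
I={n:cv2.imread(f'pics/{n}0.png')[:,:,::-1].copy() for n in C}
P={}
for k in('green','yellow','blue','red'):
    a,b=blobs(I['scene'],k),blobs(I['top'],k)
    print(k,a[0].round(1),a[1],b[0].round(1),b[1])
    P[k]=tri(a[0],b[0]);print('  tri',P[k].round(4), 'rep', proj(C['scene'],P[k]).round(1),proj(C['top'],P[k]).round(1))
g,y=P['green'],P['yellow']
print('dist',np.linalg.norm((y-g)[:2]))
for z in(.03,.04,.05):print([onz(C[n],*blobs(I[n],k)[0],z+(0.012 if k=='yellow' else 0))[:2].round(4) for k in('green','yellow') for n in C])
big=np.hstack([cv2.resize(I['scene'][140:300,290:440],None,fx=2.6,fy=2.6,interpolation=2),cv2.resize(I['top'][130:250,160:280],(400,416),interpolation=2)])
cv2.imwrite('pics/crop.png',big[:,:,::-1])
E
```

```text
green [183.  291.7] [171 273  26  39 610] [348.6 214.1] [342 194  15  41 468]
  tri [ 0.6188 -0.2313  0.0296] rep [183.2 291.7] [348.7 214.1]
yellow [272.9 258.3] [264 242  20  33 179] [281.9 203.8] [278 185   9  39 172]
  tri [ 0.6403 -0.0115  0.0436] rep [273.  258.3] [282.  203.9]
blue [339.3 186.6] [330 172  20  31 129] [228.5 182.2] [224 168  10  30 140]
  tri [0.6524 0.1472 0.2279] rep [339.6 186.5] [228.7 182.3]
red [310.2 181.6] [308 164   6  38 120] [228.9 222.8] [226 220   6   7  30]
  tri [0.5478 0.1423 0.1455] rep [312.3 181.2] [230.5 223.5]
dist 0.22085843675623476
[array([ 0.619 , -0.2317]), array([ 0.6188, -0.2308]), array([ 0.6392, -0.0114]), array([ 0.6408, -0.0111])]
[array([ 0.6252, -0.2325]), array([ 0.6165, -0.2293]), array([ 0.6453, -0.0143]), array([ 0.6384, -0.011 ])]
[array([ 0.6314, -0.2334]), array([ 0.6142, -0.2277]), array([ 0.6514, -0.0172]), array([ 0.6359, -0.0109])]
```

View pics/crop.png

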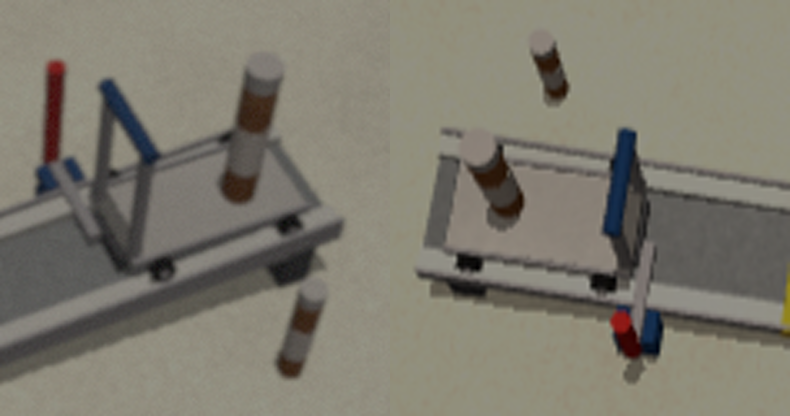

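The crop confirms it: the large bottle is on the trolley and the small one is on the counter. Ramp pose from the marks: origin ≈ (0.635, -0.052), uphill direction (0.0915, 0.996). The green–yellow distance is 221 mm (should be 220) and green–bar is 380 mm (should be 380).

My plan is to push the handle from the rail side with closed fingers, then move ahead of the bar and catch it with the finger backs. First I lift, close and move across.

Request:
{"name": "play_rows", "arguments": {
  "plan": [
    {"z": 40},
    {"z": 80},
    {"z": 113, "y": 10},
    {"x": 15, "y": 45, "z": 113, "twist": -7},
    {"x": 30, "y": 80, "z": 113, "twist": -14},
    {"x": 45, "y": 115, "z": 113, "twist": -21},
    {"x": 60, "y": 150, "z": 113, "twist": -28},
    {"x": 75, "y": 185, "z": 113, "twist": -31}
  ],
  "gripper": 0
}}

```text
schema error: expected keys x, y, z, twist
```

```bash
python3 - <<'E'
from m import *
im={n:cv2.imread(f'pics/{n}0.png')[:,:,::-1].copy() for n in C}
o=np.array([.6354,-.0518]);u=np.array([.0915,.9958]);e=np.array([.9958,-.0915])
for n in C:
    a=blobs(im[n],'red')[2]; t=a[a[:,1]<a[:,1].min()+3].mean(0); print(n,t,onz(C[n],*t,.195).round(4), 'exp px',proj(C[n],np.append(o-.11*e+.1835*u,.195)).round(1),'bar exp',proj(C[n],np.append(o+.2*u,.229)).round(1))
print(state()['tool_pos'],state()['q'].round(2))
E
```

```text
scene [311.2 165.4] [0.5415 0.1406 0.195 ] exp px [311.6 165.7] bar exp [340.  186.6]
top [228.78571429 221.21428571] [0.5447 0.1428 0.195 ] exp px [229.4 221.9] bar exp [228.6 181.8]
[ 0.27169811 -0.56262412  0.18684361] [-1.23  0.49  1.56  0.    1.09 -0.11]
```

Request:
{"name": "play_rows", "arguments": {
  "plan": [
    {"x": 0, "y": 0, "z": 40, "twist": 0},
    {"x": 0, "y": 0, "z": 80, "twist": 0},
    {"x": 0, "y": 10, "z": 113, "twist": 0},
    {"x": 15, "y": 45, "z": 113, "twist": -7},
    {"x": 30, "y": 80, "z": 113, "twist": -14},
    {"x": 45, "y": 115, "z": 113, "twist": -21},
    {"x": 60, "y": 150, "z": 113, "twist": -28},
    {"x": 75, "y": 185, "z": 113, "twist": -31}
  ],
  "gripper": 0
}}

```text
clock: 0.77
tool_pos: [0.3469, -0.376, 0.3001]
tool_rot: [-0.0, 0.999, -0.049, -0.0]
ft_force: [1.1, 0.3, 0.3]
width: 0.0472
gripper_force: 0.0
```

Request:
{"name": "play_rows", "arguments": {
  "plan": [
    {"x": 16, "y": 36, "z": 0, "twist": 0},
    {"x": 32, "y": 73, "z": 0, "twist": 0},
    {"x": 48, "y": 110, "z": 0, "twist": 0},
    {"x": 64, "y": 147, "z": 0, "twist": 0},
    {"x": 80, "y": 184, "z": 0, "twist": 0},
    {"x": 96, "y": 221, "z": 0, "twist": 0},
    {"x": 112, "y": 258, "z": 0, "twist": 0},
    {"x": 124, "y": 286, "z": 0, "twist": 0}
  ]
}}

```text
clock: 1.43
tool_pos: [0.4712, -0.0892, 0.3004]
tool_rot: [-0.0, 0.999, -0.045, -0.0]
ft_force: [1.1, -0.4, -0.5]
width: 0.0011
gripper_force: 0.0
```

Request:
{"name": "play_rows", "arguments": {
  "plan": [
    {"x": 16, "y": 36, "z": 0, "twist": 0},
    {"x": 32, "y": 73, "z": 0, "twist": 0},
    {"x": 48, "y": 110, "z": 0, "twist": 0},
    {"x": 64, "y": 147, "z": 0, "twist": 0},
    {"x": 80, "y": 184, "z": 0, "twist": 0},
    {"x": 94, "y": 215, "z": 0, "twist": 0},
    {"x": 100, "y": 230, "z": 0, "twist": 0},
    {"x": 100, "y": 230, "z": 0, "twist": 0}
  ]
}}

```text
clock: 2.1
tool_pos: [0.5712, 0.1407, 0.2994]
tool_rot: [-0.0, 0.999, -0.044, -0.001]
ft_force: [-0.3, 0.4, 0.5]
width: 0.0007
gripper_force: 0.0
```

Request:
{"name": "play_rows", "arguments": {
  "plan": [
    {"x": -1, "y": -2, "z": -30, "twist": 0},
    {"x": -1, "y": -2, "z": -60, "twist": 0},
    {"x": -1, "y": -2, "z": -85, "twist": 0},
    {"x": -1, "y": -2, "z": -105, "twist": 0},
    {"x": -1, "y": -2, "z": -117, "twist": 0},
    {"x": -1, "y": -2, "z": -120, "twist": 0},
    {"x": -1, "y": -2, "z": -120, "twist": 0}
  ]
}}

```text
clock: 2.68
tool_pos: [0.5693, 0.1351, 0.1799]
tool_rot: [0.0, 0.999, -0.046, -0.001]
ft_force: [0.0, -0.1, 0.2]
width: 0.0004
gripper_force: 0.0
```

```bash
python3 - <<'E'
from m import *
a=shot('scene','s1.png');b=shot('top','t1.png')
cv2.imwrite('pics/c1.png',np.hstack([cv2.resize(a[110:270,250:420],(400,376)),cv2.resize(b[130:250,150:300],(400,376))])[:,:,::-1])
E
```

```text
(no output)
```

View pics/c1.png

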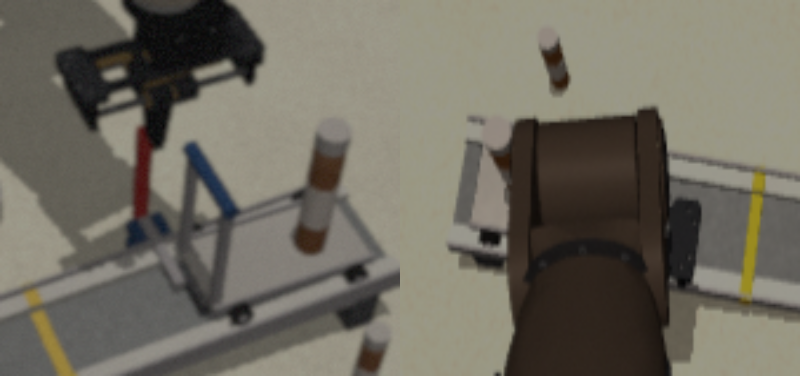

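The fingers stand on the rail side of the red handle (left half, about (150,130)), overlapping its top end and clear of the bar and the bottle. I'll prepare a tracker for the bar before releasing.

```bash
cat > trk.py <<'E'
from m import *
import sys
o=np.array([.6354,-.0518]);u=np.array([.0915,.9958]);e=np.array([.9958,-.0915])
def meas(im):
    a=blobs(im,'blue')[2].astype(float); t=a[a[:,1]>a[:,1].max()-4].mean(0)   # +x end of the bar
    P=onz(C['scene'],*t,.229)
    for _ in range(5): s=.2-(P[:2]-o)@u; P=onz(C['scene'],*t,.229-.055*s)
    return s,(P[:2]-o)@e,len(a)
if __name__=='__main__':
    t=state()['clock']; im=shot('scene',sys.argv[1]); S=state()
    p=S['tool_pos']; q=p[:2]-o
    print('pic t %.3f now %.3f'%(t,S['clock']),'s,x,n',np.round(meas(im),4),'tcp ramp x,y,z',(q@e).round(4),(q@u).round(4),p[2].round(4),'contact at s=',(.2-(q@u)-.02).round(4),'F',(S['ft_force'][:2]@u).round(2))
E
python3 - <<'E'
from trk import *
for f in('scene0','s1'): print(meas(cv2.imread(f'pics/{f}.png')[:,:,::-1].copy()))
E
```

```text
(np.float64(0.003137409785971712), np.float64(0.03953984993533957), 129)
(np.float64(0.002316993704053333), np.float64(0.03794185674838937), 132)
```

Request:
{"name": "play_rows", "arguments": {
  "plan": [
    {"x": -8, "y": 3, "z": 0, "twist": 0},
    {"x": -20, "y": 4, "z": 0, "twist": 0},
    {"x": -34, "y": 5, "z": 0, "twist": 0},
    {"x": -48, "y": 6, "z": 0, "twist": 0},
    {"x": -39, "y": -17, "z": 4, "twist": 0},
    {"x": -25, "y": -52, "z": 8, "twist": 0},
    {"x": -11, "y": -87, "z": 13, "twist": 0},
    {"x": 3, "y": -122, "z": 18, "twist": 0}
  ]
}}

```text
clock: 3.45
tool_pos: [0.5728, 0.0132, 0.1998]
tool_rot: [0.0, 0.999, -0.045, 0.001]
ft_force: [0.1, -0.4, -0.7]
width: 0.0005
gripper_force: 0.0
```

```bash
python3 trk.py r1.png
```

```text
pic t 3.450 now 3.500 s,x,n [2.40e-03 3.81e-02 1.35e+02] tcp ramp x,y,z -0.065 0.0538 0.2005 contact at s= 0.1262 F -4.94
```

```bash
python3 - <<'E'
from trk import *
t=state()['clock'];b=shot('scene','r2.png');print(t,meas(b),state()['tool_pos'])
r=blobs(b,'red');t=r[2][r[2][:,1]<r[2][:,1].min()+3].mean(0);P=onz(C['scene'],*t,.195);print('handle ramp x,y',(P[:2]-o)@e,(P[:2]-o)@u)
cv2.imwrite('pics/c2.png',cv2.resize(b[110:270,230:430],(750,600))[:,:,::-1])
E
```

```text
3.5 (np.float64(0.0025917254972996906), np.float64(0.03825241907863097), 133) [0.57434592 0.01025931 0.19988879]
handle ramp x,y -0.11096083492288078 0.18389853148881452
```

View pics/c2.png

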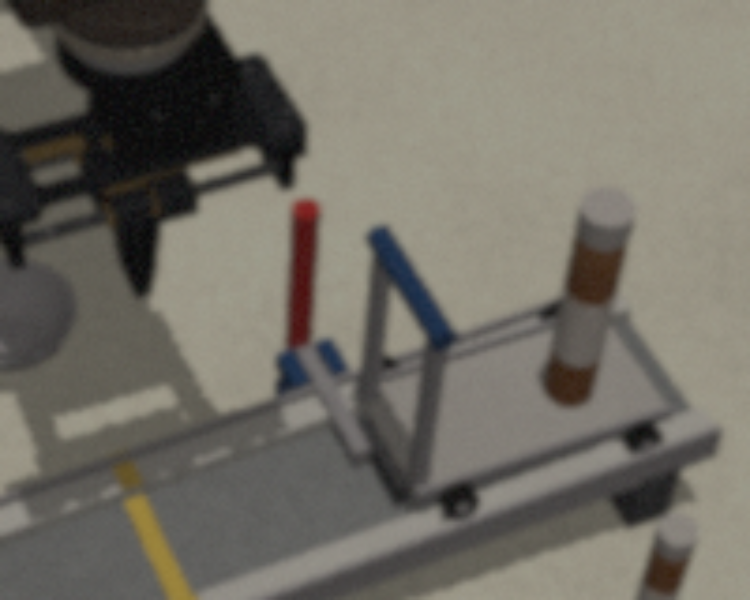

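The handle is still at ramp x = -111 (crop (305,210)) and the trolley is at rest, so the fingers missed it. I'll check the fingertip geometry against the image.

```bash
python3 - <<'E'
from trk import *
for p,px in(((.5693,.1351,.1799),(316.8,171.7)),((.5743,.0103,.1999),(267.3,188.7))):
    p=np.array(p)
    for dz in(-.011,0): print(proj(C['scene'],p+[0,0,dz]).round(1),px)
    print(onz(C['scene'],*px,p[2]-.011).round(4))
print(state())
E
```

```text
[314.5 181.6] (316.8, 171.7)
[314.7 178.4] (316.8, 171.7)
[0.5443 0.1555 0.1689]
[267.5 196.2] (267.3, 188.7)
[267.4 193. ] (267.3, 188.7)
[0.5541 0.0199 0.1889]
{'clock': 3.55, 'q': array([-9.67311590e-02,  4.04860630e-01,  1.67224541e+00, -8.35195274e-04,
        1.06114215e+00,  1.56943411e+00]), 'qd': array([ 0.06939143, -0.01177438,  0.05883099,  0.01992641, -0.01043607,
        0.06637659]), 'tau': array([ -2.63898075, -54.4852674 , -26.56713009,  -0.16808615,
         0.12526088,  -0.85104676]), 'tool_pos': array([0.57434592, 0.01025931, 0.19988879]), 'tool_rot': array([ 4.46412416e-04,  9.98871510e-01, -4.74634384e-02,  1.65233136e-03]), 'ft_force': array([-0.97446193,  0.57344715,  0.43326663]), 'moment': array([0.02976923, 0.06920771, 0.00011417]), 'gripper_force': 0.0, 'width': 0.0004636541283568771}
```

```bash
python3 - <<'E'
import cv2,numpy as np
f=lambda n,x,y:cv2.resize(np.clip(cv2.imread(f'pics/{n}.png')[y:y+70,x:x+50].astype(float)*1.6,0,255).astype(np.uint8),(400,560),interpolation=0)
cv2.imwrite('pics/z.png',np.hstack([f('r2',242,140),f('s1',290,140)]))
E
```

```text
(no output)
```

View pics/z.png

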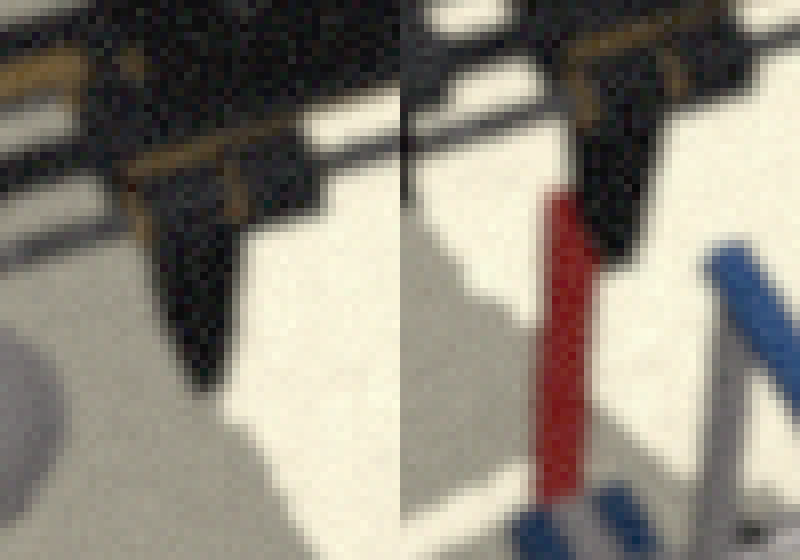

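The left tip is at px (268,189) against (267.5,196) predicted. The right tip is at (317,173) against (314.5,182). The real tip shows about 25 mm higher than its nominal height, just at the handle's top, so it swept over. No contact force was felt. I'll go back and work about 30 mm lower.

Request:
{"name": "play_rows", "arguments": {
  "plan": [
    {"x": -4, "y": 36, "z": 10, "twist": 0},
    {"x": -6, "y": 72, "z": 10, "twist": 0},
    {"x": -8, "y": 106, "z": 10, "twist": 0},
    {"x": -9, "y": 125, "z": 10, "twist": 0},
    {"x": -9, "y": 128, "z": 5, "twist": 0},
    {"x": -9, "y": 128, "z": -10, "twist": 0},
    {"x": -9, "y": 128, "z": -20, "twist": 0},
    {"x": -9, "y": 128, "z": -20, "twist": 0}
  ]
}}

```text
clock: 4.22
tool_pos: [0.5625, 0.1418, 0.1766]
tool_rot: [0.0, 0.999, -0.046, -0.002]
ft_force: [0.5, 0.1, -0.0]
width: 0.0003
gripper_force: 0.0
```

```bash
python3 trk.py r3.png; python3 - <<'E'
from trk import *
print(state()['ft_force']);p=state()['tool_pos']
print([proj(C['scene'],p+[0,0,d]).round(1) for d in(-.011,.014)])
b=cv2.imread('pics/r3.png')
cv2.imwrite('pics/z3.png',cv2.resize(b[130:220,280:370],(600,600),interpolation=0))
E
```

```text
pic t 4.217 now 4.267 s,x,n [2.50e-03 3.80e-02 1.32e+02] tcp ramp x,y,z -0.0897 0.1861 0.1777 contact at s= -0.0061 F 0.85
[-0.08503029  0.86266921  0.01073671]
[array([315.6, 179.5]), array([316.1, 172.2])]
```

View pics/z3.png

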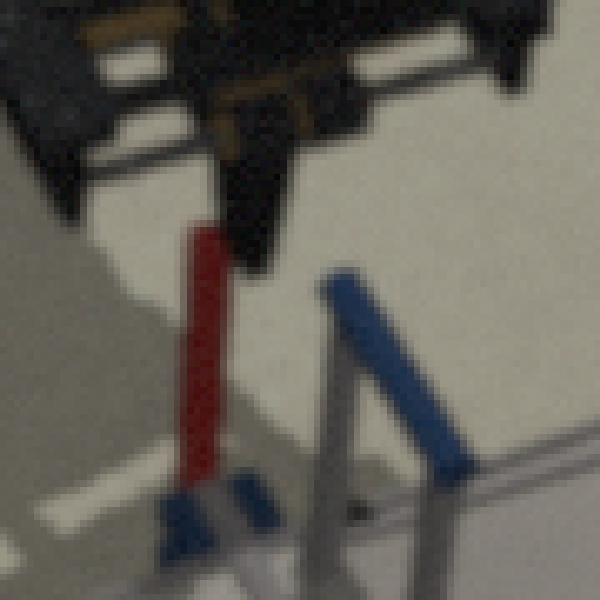

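The tip is at (318.7,170.5), about 10 px below the handle's top, and the bar at (331–352,172–201) is clear. I'll descend further and probe with a short push that stays below the release travel.

Request:
{"name": "play_rows", "arguments": {
  "plan": [
    {"x": 0, "y": -2, "z": -8, "twist": 0},
    {"x": 0, "y": -2, "z": -18, "twist": 0},
    {"x": 0, "y": -2, "z": -28, "twist": 0},
    {"x": 0, "y": -2, "z": -28, "twist": 0},
    {"x": -5, "y": -2, "z": -28, "twist": 0},
    {"x": -10, "y": -1, "z": -28, "twist": 0},
    {"x": -13, "y": -1, "z": -28, "twist": 0},
    {"x": -13, "y": -1, "z": -28, "twist": 0}
  ]
}}

```text
clock: 4.93
tool_pos: [0.5502, 0.1413, 0.1508]
tool_rot: [-0.0, 0.999, -0.045, 0.0]
ft_force: [0.1, -0.6, -0.4]
width: 0.0004
gripper_force: 0.0
```

```bash
python3 trk.py r4.png; python3 - <<'E'
from trk import *
print(state()['ft_force'],state()['tool_pos'])
im=cv2.imread('pics/r4.png')
r=blobs(im[:,:,::-1].copy(),'red');t=r[2][r[2][:,1]<r[2][:,1].min()+3].mean(0);P=onz(C['scene'],*t,.195);print('handle',t,r[1],(P[:2]-o)@e,(P[:2]-o)@u)
cv2.imwrite('pics/z4.png',cv2.resize(im[130:220,280:370],(600,600),interpolation=0))
E
```

```text
pic t 4.933 now 4.983 s,x,n [2.10e-03 3.84e-02 1.31e+02] tcp ramp x,y,z -0.1023 0.1845 0.1509 contact at s= -0.0045 F 0.03
[-0.12174837  0.03952133  0.35763885] [0.55043375 0.14131309 0.15085266]
handle [307.8 171.2] [306 170   5  28  91] -0.09714147902485208 0.16817983702062794
```

View pics/z4.png

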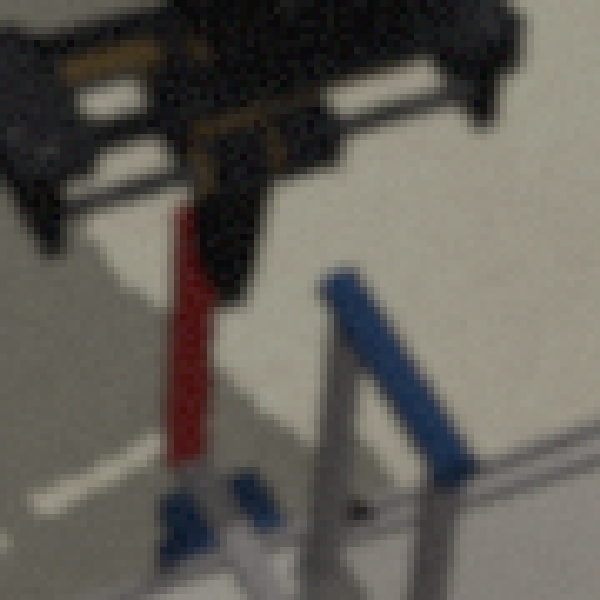

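The handle has moved about 10 mm towards the robot. The fingertip at (314.8,175) stands in front of it and overlaps it properly, and the trolley is still held. Now I'll do the full pull and run ahead of the bar.

Request:
{"name": "play_rows", "arguments": {
  "plan": [
    {"x": -12, "y": -2, "z": 0, "twist": 0},
    {"x": -24, "y": -3, "z": 0, "twist": 0},
    {"x": -33, "y": -3, "z": 0, "twist": 0},
    {"x": -23, "y": -25, "z": 4, "twist": 0},
    {"x": -9, "y": -60, "z": 8, "twist": 0},
    {"x": 6, "y": -95, "z": 13, "twist": 0},
    {"x": 20, "y": -129, "z": 18, "twist": 0},
    {"x": 34, "y": -164, "z": 21, "twist": 0}
  ]
}}

```text
clock: 5.65
tool_pos: [0.5851, -0.0242, 0.1722]
tool_rot: [0.0, 0.999, -0.045, 0.0]
ft_force: [0.2, -0.2, 0.9]
width: 0.0006
gripper_force: 0.0
```

Request:
{"name": "play_rows", "arguments": {
  "plan": [
    {"x": 14, "y": -35, "z": 0, "twist": 0},
    {"x": 28, "y": -70, "z": 0, "twist": 0},
    {"x": 36, "y": -87, "z": 0, "twist": 0}
  ]
}}

```text
clock: 5.9
tool_pos: [0.6216, -0.1135, 0.1715]
tool_rot: [0.0, 0.999, -0.047, 0.0]
ft_force: [-0.1, 0.6, 0.2]
width: 0.0004
gripper_force: 0.0
```

```bash
python3 trk.py r5.png; python3 trk.py r6.png
```

```text
pic t 5.900 now 5.950 s,x,n [9.55e-02 3.87e-02 1.67e+02] tcp ramp x,y,z -0.0073 -0.0641 0.1712 contact at s= 0.2441 F -2.08
pic t 5.950 now 6.000 s,x,n [1.039e-01 3.810e-02 1.940e+02] tcp ramp x,y,z -0.0085 -0.0619 0.171 contact at s= 0.2419 F 0.83
```

Request:
{"name": "play_rows", "arguments": {
  "plan": [
    {"x": 0, "y": 0, "z": 0, "twist": 0},
    {"x": 0, "y": 0, "z": 0, "twist": 0},
    {"x": 0, "y": 0, "z": 0, "twist": 0},
    {"x": 0, "y": 0, "z": 0, "twist": 0}
  ]
}}

```text
clock: 6.33
tool_pos: [0.6206, -0.1087, 0.1717]
tool_rot: [0.0, 0.999, -0.045, 0.0]
ft_force: [0.9, 0.5, 0.2]
width: 0.0005
gripper_force: 0.0
```

```bash
python3 trk.py r7.png
```

```text
pic t 6.333 now 6.383 s,x,n [1.772e-01 3.880e-02 1.070e+02] tcp ramp x,y,z -0.0095 -0.0581 0.1717 contact at s= 0.2381 F 0.74
```

Request:
{"name": "play_rows", "arguments": {
  "plan": [
    {"x": 0, "y": 0, "z": 0, "twist": 0},
    {"x": 0, "y": -4, "z": 0, "twist": 0},
    {"x": -1, "y": -14, "z": -1, "twist": 0},
    {"x": -2, "y": -26, "z": -1, "twist": 0},
    {"x": -3, "y": -38, "z": -2, "twist": 0},
    {"x": -5, "y": -50, "z": -3, "twist": 0},
    {"x": -6, "y": -62, "z": -3, "twist": 0}
  ]
}}

```text
clock: 6.97
tool_pos: [0.6143, -0.1736, 0.168]
tool_rot: [-0.0, 0.999, -0.046, -0.0]
ft_force: [0.6, 0.3, 0.1]
width: 0.0008
gripper_force: 0.0
```

```bash
python3 - <<'E'
from trk import *
p=state()['tool_pos'];q=p[:2]-o;print(state()['clock'],q@u,'contact s',.18-q@u,state()['ft_force'],state()['ft_force'][:2]@u)
E
```

```text
6.9667 -0.12320596349118008 contact s 0.30320596349118006 [0.58389977 0.33438874 0.06516456] 0.3864111408084955
```

Request:
{"name": "play_rows", "arguments": {
  "plan": [
    {"x": -1, "y": -11, "z": 0, "twist": 0},
    {"x": -2, "y": -22, "z": -1, "twist": 0},
    {"x": -3, "y": -32, "z": -1, "twist": 0},
    {"x": -4, "y": -41, "z": -2, "twist": 0},
    {"x": -4, "y": -49, "z": -2, "twist": 0},
    {"x": -5, "y": -56, "z": -3, "twist": 0},
    {"x": -6, "y": -61, "z": -3, "twist": 0},
    {"x": -6, "y": -64, "z": -3, "twist": 0}
  ]
}}

```text
clock: 7.63
tool_pos: [0.6086, -0.2364, 0.1653]
tool_rot: [0.0, 0.999, -0.046, -0.0]
ft_force: [-0.2, -0.4, 0.4]
width: 0.0005
gripper_force: 0.2
```

```bash
python3 trk.py r8.png;python3 trk.py r9.png
```

```text
pic t 7.633 now 7.683 s,x,n [3.711e-01 3.760e-02 1.350e+02] tcp ramp x,y,z -0.0097 -0.1865 0.1652 contact at s= 0.3665 F -0.77
pic t 7.683 now 7.733 s,x,n [3.699e-01 3.630e-02 1.290e+02] tcp ramp x,y,z -0.0097 -0.1861 0.1653 contact at s= 0.3661 F -1.08
```

Caught at s ≈ 0.368 and at rest. I'll ease it about 8 mm further for margin, then hold.

Request:
{"name": "play_rows", "arguments": {
  "plan": [
    {"x": 0, "y": -2, "z": 0, "twist": 0},
    {"x": 0, "y": -4, "z": 0, "twist": 0},
    {"x": -1, "y": -6, "z": 0, "twist": 0},
    {"x": -1, "y": -8, "z": 0, "twist": 0},
    {"x": -1, "y": -8, "z": 0, "twist": 0},
    {"x": -1, "y": -8, "z": 0, "twist": 0},
    {"x": -1, "y": -8, "z": 0, "twist": 0},
    {"x": -1, "y": -8, "z": 0, "twist": 0}
  ]
}}

```text
clock: 8.4
tool_pos: [0.6078, -0.2438, 0.1654]
tool_rot: [0.0, 0.999, -0.046, -0.0]
ft_force: [-0.2, -1.3, -0.4]
width: 0.0004
gripper_force: 0.3
```

Request:
{"name": "play_rows", "arguments": {
  "plan": [
    {"x": 0, "y": 0, "z": 0, "twist": 0},
    {"x": 0, "y": 0, "z": 0, "twist": 0},
    {"x": 0, "y": 0, "z": 0, "twist": 0},
    {"x": 0, "y": 0, "z": 0, "twist": 0},
    {"x": 0, "y": 0, "z": 0, "twist": 0},
    {"x": 0, "y": 0, "z": 0, "twist": 0},
    {"x": 0, "y": 0, "z": 0, "twist": 0},
    {"x": 0, "y": 0, "z": 0, "twist": 0}
  ]
}}

```text
clock: 9.07
tool_pos: [0.6078, -0.2439, 0.1654]
tool_rot: [0.0, 0.999, -0.046, 0.0]
ft_force: [0.6, -0.4, 0.4]
width: 0.0006
gripper_force: 0.3
```

Request:
{"name": "play_rows", "arguments": {
  "plan": [
    {"x": 0, "y": 0, "z": 0, "twist": 0},
    {"x": 0, "y": 0, "z": 0, "twist": 0},
    {"x": 0, "y": 0, "z": 0, "twist": 0},
    {"x": 0, "y": 0, "z": 0, "twist": 0},
    {"x": 0, "y": 0, "z": 0, "twist": 0},
    {"x": 0, "y": 0, "z": 0, "twist": 0},
    {"x": 0, "y": 0, "z": 0, "twist": 0},
    {"x": 0, "y": 0, "z": 0, "twist": 0}
  ]
}}

```text
clock: 9.73
tool_pos: [0.6078, -0.2438, 0.1654]
tool_rot: [0.0, 0.999, -0.046, 0.0]
ft_force: [-0.2, -0.9, 1.1]
width: 0.0007
gripper_force: 0.3
```

Request:
{"name": "play_rows", "arguments": {
  "plan": [
    {"x": 0, "y": 0, "z": 0, "twist": 0},
    {"x": 0, "y": 0, "z": 0, "twist": 0},
    {"x": 0, "y": 0, "z": 0, "twist": 0},
    {"x": 0, "y": 0, "z": 0, "twist": 0},
    {"x": 0, "y": 0, "z": 0, "twist": 0},
    {"x": 0, "y": 0, "z": 0, "twist": 0},
    {"x": 0, "y": 0, "z": 0, "twist": 0},
    {"x": 0, "y": 0, "z": 0, "twist": 0}
  ]
}}

```text
clock: 10.4
tool_pos: [0.6078, -0.2438, 0.1654]
tool_rot: [0.0, 0.999, -0.046, 0.0]
ft_force: [-0.2, -0.1, 0.3]
width: 0.0005
gripper_force: 0.3
```

Request:
{"name": "play_rows", "arguments": {
  "plan": [
    {"x": 0, "y": 0, "z": 0, "twist": 0},
    {"x": 0, "y": 0, "z": 0, "twist": 0},
    {"x": 0, "y": 0, "z": 0, "twist": 0},
    {"x": 0, "y": 0, "z": 0, "twist": 0},
    {"x": 0, "y": 0, "z": 0, "twist": 0},
    {"x": 0, "y": 0, "z": 0, "twist": 0},
    {"x": 0, "y": 0, "z": 0, "twist": 0},
    {"x": 0, "y": 0, "z": 0, "twist": 0}
  ]
}}

```text
clock: 11.07
tool_pos: [0.6078, -0.2439, 0.1654]
tool_rot: [0.0, 0.999, -0.046, 0.0]
ft_force: [0.1, -0.1, 0.5]
width: 0.0003
gripper_force: 0.3
```

```bash
python3 trk.py r10.png;python3 trk.py r11.png
```

```text
pic t 11.067 now 11.117 s,x,n [3.775e-01 3.750e-02 1.330e+02] tcp ramp x,y,z -0.0099 -0.1938 0.1654 contact at s= 0.3738 F -1.06
pic t 11.117 now 11.167 s,x,n [3.778e-01 3.710e-02 1.290e+02] tcp ramp x,y,z -0.0099 -0.1938 0.1653 contact at s= 0.3738 F -0.91
```

View pics/r11.png

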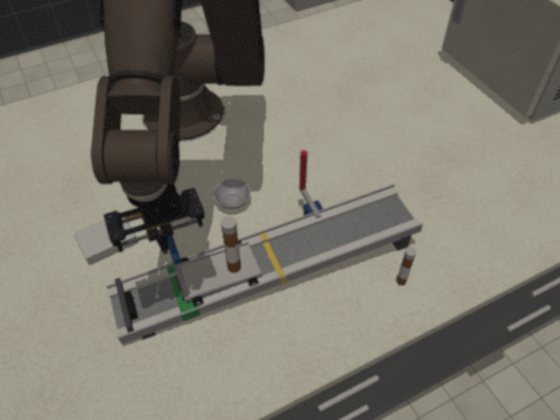

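The bar at (172,245) is held over the green band at s ≈ 0.375. The bottle at (231,245) is upright, the bolt handle at (303,170) is out and the dish is in its place. More than 3 s have passed at rest, so I'm signing off.

```bash
python3 -c "
from rig import workorder;print(workorder.sign_off())"
```

```text
the job is handed in; nothing more can be done
None
```

The job is handed in, but the sign-off returned no verdict: on the second try (the first swept over the bolt handle) the bolt came out, the trolley rolled free past the yellow line, and it is held at rest over the green band (s ≈ 0.375 m) with the bottle upright.

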